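Clamp a digestion vessel and start its screw cap without crossing the thread

ROBOT

A 6-joint arm with a two-finger parallel gripper is mounted at the origin on a cart in front of the work surface, level with it; the furniture and walls round the work are solid. World frame = base frame: x ahead of the robot, y to its left, z up, the work surface at z = 0. Lengths are in m, angles in rad, forces in N, time in s.
With the tool pointing down it reaches from about 0.375 to 0.9 m from the base axis. Payload 3.1 kg.
Tool frame: the origin (TCP) lies between the finger pads; the fingertips stand 8 mm ahead of it and the grasp point (between the pads) lies 11 mm behind it; z points along the fingers, y is the line along which they close (so a half turn about z gives the same grasp; the last joint's range is limited). The gripper opens to 87 mm and grips with 3 to 60 N. Pads are 19 mm wide; open, the fingers measure 117 mm over their backs; the gripper's body (75 mm by 190 mm) begins 51 mm behind the grasp point.
Start: joints at [-1.286, 0.527, 1.433, -0, 1.181, -0.178], TCP at [0.279, -0.559, 0.231] pointing down, gripper open.
Joint ranges: [-3.08, 3.08], [-0.75, 2.2], [0.22, 2.44], [-1.43, 4.57], [0, 2.65], [-2.85, 2.85]. Speed limits (rad/s): [2.79, 2.79, 3.14, 3.14, 3.14, 3.14].

INTERFACE

Orientations are given as a unit quaternion [x, y, z, w].
In Python, from rig import robot, vision, job gives the robot as it stands.
- The arm moves only by the shell command python3 -m handwheel 'ROWS' [OPENING] [FORCE]. ROWS is JSON, a list of rows, each a list of 4 numbers: the shift along the tool's x, y, z as a fraction of full scale, then the turn about the tool's z as a fraction of full scale. A call has 1 to 20 rows; each row is the pose to reach, as a shift and turn from the pose commanded when the call began, along the tool's axes at that moment, turning the shorter way round; what a row does not reach only later rows make up. Full scale, the value 1, is 300 mm for a shift and 2 pi rad for a turn. A row lasts 1/12 s, in which the tool goes at most 41.7 mm and 7.16 degrees, less where a joint would pass 70% of its speed; a pose out of reach is approached as far as the arm can. A call with a number of a shift or a turn outside -1 to 1 is refused whole. A call with a gripper value outside its range is refused whole. OPENING is the opening in per cent of the stroke, from 0 (shut) to 100 (fully open), set as the call begins (- or left out, the last holds). The fingers move at their own pace and stop on an object; FORCE is the grip in N (left out, the last holds). Time passes only in rows, so rows that repeat a pose let the fingers close. It gives the time, the measured TCP pose, the force, the opening and the grip force at its end, in the units of the state.
- robot.get_obs(): the state, without advancing time (a new reading comes with each control period).
- vision.camera(name): name is "scene" or "top" or "wrist"; returns a dict with "frame" (480x640x3 uint8, red, green, blue), "K" (3x3 intrinsics, pixels), "cam_to_world" (4x4, takes a point from camera to world coordinates); the wrist camera has in their place "hand_eye" (4x4, takes a point from camera to tool coordinates, whose origin is the TCP and whose axes are the flange's). Camera axes: x right, y down, z forward; pixel columns grow to the right and rows downward; lengths in m; the calibration is good to about 2 mm. A picture is of the moment at which its call begins: read the wrist's pose just before it. There is no depth.
- job.hand_in(): hands the job in; it is judged then, once.
Trained networks look in the newest picture that a camera, given by its name, has taken for a name from the list of things; names that differ only in an ending like _2 or _b are one class to them, and where a whole thing is asked for, a point or a joint stands for the part that bears it (a point fixed in the world has none). Each returns a list of dicts, best first, with "conf" (0 to 1); they miss things now and then, are a little off and sometimes report something else, mostly with a low value. They report only what shows in the picture. A call takes as long as a camera call. They do not tell look-alikes from the thing itself.
- vision.look_for(camera, label): "point" ([row, column] in pixels, amid what is visible of it).
- vision.outline_of(camera, label): "mask" (480x640 bool, what is visible of it) and "point" ([row, column] in pixels, amid what is visible of it).
The state is a dict: "time": time; "q": joint angles; "joint_velocities": joint speeds; "joint_torque": joint torques, N m; "position": TCP position; "tool_rot": TCP orientation; "ft_force": force on the tool from outside, world axes, zero at the start; "moment": the same for the moment, N m; "grip_width": finger opening in m; "grip_force": force on a finger pad.
Only numpy, scipy, OpenCV 4.12 (cv2) and the standard library are available. Lean on these libraries where they do the work, as an engineer would, in place of code of your own. Each camera call takes 0.05 s, during which the arm holds its last target. There are 200 camera calls.

TASK

The blue cap of the digestion vessel has only been laid on, its lugs lying on top of the quick thread. First swing the red-handled cam lever away from you to its stop so that the vessel is clamped and cannot turn; then, without taking the cap off, press it lightly and turn it backwards (counter-clockwise from above) until it drops with a click into the start of the thread, let it settle there for a moment, and screw it forwards until it is fully home against its stop, low over the shoulder of the vessel's neck. Never force the cap in any direction, leave the other things on the bench where they are, and let go at the end.

Things in the scene. Friction and masses are not known exactly. Their poses are not given: they have to be found in the camera images.
- station: capping station: grey block fixed to the bench, 124 x 176 mm, 55 mm high; origin under its centre, z up, at yaw 0 x away from the robot and y left. An aluminium clamp collar (60 mm across, top 70 mm above the bench) holds the vessel 25 mm to +y of the centre. The vessel's white neck has its shoulder 75 mm above the bench and ends 22.5 mm higher; its three thread starts, hidden under the cap, face another way each time
- seat (a point): point on the vessel's upright axis, at the white shoulder of its neck, 75 mm above the bench. The cap's lower edge is 9.5 to 12.5 mm above it with the lugs on top of the thread (as at the start), 6.5 mm when dropped into the thread starts, 1 mm when fully home at the hard stop. Turned back on top of the thread it climbs 2 mm per rad; the drop comes after 20 to 100 degrees, in a gap 15 degrees wide; lugs held up pass over it onto the next thread, 120 degrees on
- cap: blue fluted screw cap with white centre button, loose, 0.14 kg, 54 mm across, 34 mm tall; origin on its axis at the lower edge, z up. Right-handed, three lugs and starts, 1.7 mm sideways play; turns with 0.1 N m under 5 N of pressure. On top of the thread it jams if turned forwards. From the starts it sinks 3.6 mm per rad forwards (1.5 mm axial play) for 80 to 105 degrees to a hard stop
- cap_mark (a point): white index line on the cap's top rim, 26 mm from the axis along the cap's +x; at the start it points within 9 degrees of the station's +x. It is only for following the cap's turning and does not show where the thread starts
- cam_lever (a joint): angle of the cam lever, rad: 0 open, 1.2 at its closed stop, positive counter-clockwise from above (handle away from the robot). Starts between 0 and 0.25; 2 N at the handle move it, from 0.4 on rising to 12 N until it goes over centre at 1.05 and stays closed. Its pivot stands 36 mm to -y of the station's centre; at 1.2 the arm points 40 degrees clockwise from the station's +x axis. Open, the vessel spins freely
- lever_knob (a point): middle of the lever's upright round red handle, 80 mm from the pivot, 95 mm above the bench; the handle is 16 to 18 mm thick, its top 18 mm above this point, the steel arm 23 mm below
- beaker: glass beaker, 74 mm across, 90 mm tall, bystander; origin under its centre
- timer: white bench timer, 62 x 62 x 18 mm, bystander; origin under its centre
- dropper_red: brown dropper bottle with red collar, 38 mm across, 118 mm tall, bystander; origin under its centre
- tweezers: steel tweezers lying flat, 130 mm long, bystander; origin under their middle
- spatula: steel micro spatula lying flat, 162 mm long, bystander; origin under its middle
- marker_blue: white marker with blue cap, lying, 135 mm long, bystander; origin under its middle
Not all that is in view belongs to the job. There is more than one size of the cap; the job needs the largest.

How it is judged:
By the outcome, as a careful person would: the job done as asked, in the order asked, and still so for the second after the job is handed in, with the robot touching nothing.
It also fails if it takes over 70 s, if anything falls off the work surface, if the arm or the gripper's body presses on something with over 40 N, if the wrist force passes 120 N, or if a joint passes its speed limit or range.

## Working session

There is one attempt and no reset: what is moved stays moved. The work goes in short steps, Python scripts to look and compute and a shell command to move; the robot and the scene stay as the last step left them, time stands still between calls to the robot, and variables do not carry over. Pictures are saved under pics/ and viewed, at most 10 in all, crops included, and the job is handed in when it is done.

```bash
mkdir -p pics; ls; python3 - <<'E'
from rig import robot,vision,job
import cv2,numpy as np
o=robot.get_obs();print(o)
for c in["scene","top"]:
    d=vision.camera(c);cv2.imwrite(f"pics/{c}0.png",d["frame"][:,:,::-1])
    print(c,d["K"].tolist(),np.round(d["cam_to_world"],4).tolist())
    for l in["cap","cap_mark","lever_knob","station","beaker","dropper_red","timer"]:
        print(l,[(np.round(r["point"]).tolist(),round(r["conf"],2)) for r in vision.look_for(c,l)][:4])
E
```

```text
pics
{'time': 0.0, 'q': array([-1.28651903e+00,  5.28459843e-01,  1.43384516e+00,  8.67010909e-06,
        1.18141515e+00, -1.78503857e-01]), 'joint_velocities': array([ 7.78981719e-04,  5.32331437e-04,  1.70868401e-04, -1.45078063e-03,
        2.73071921e-04, -7.48983742e-05]), 'joint_torque': array([-1.69500527e-04, -4.40044606e+01, -1.76592457e+01,  6.33007963e-02,
        5.82660839e-02, -1.54763766e-04]), 'position': array([ 0.27885362, -0.55857234,  0.22959368]), 'tool_rot': array([ 9.73348261e-01,  2.29329525e-01, -5.22289267e-05, -1.06247635e-03]), 'ft_force': array([-0.02797155, -0.27893671, -0.22774298]), 'moment': array([ 0.02664143, -0.04268626,  0.01808614]), 'grip_force': 0.0, 'grip_width': 0.08718797879372361}
scene [[451.3753525722797, 0.0, 320.19178055412874], [0.0, 451.3753525722797, 239.5054442848236], [0.0, 0.0, 1.0]] [[0.4996, -0.5767, 0.6465, -0.2407], [-0.8661, -0.3486, 0.3583, -0.561], [0.0187, -0.7389, -0.6736, 0.8662], [0.0, 0.0, 0.0, 1.0]]
cap [([210.0, 248.0], 0.93), ([273.0, 304.0], 0.78), ([244.0, 313.0], 0.69)]
cap_mark [([205.0, 249.0], 0.85), ([275.0, 304.0], 0.81), ([245.0, 315.0], 0.72)]
lever_knob [([229.0, 288.0], 0.75)]
station [([234.0, 265.0], 0.84)]
beaker [([191.0, 220.0], 0.57)]
dropper_red [([256.0, 364.0], 0.69)]
timer []
top [[440.2404691764714, 0.0, 316.6183044399192], [0.0, 440.2404691764714, 241.86950396733712], [0.0, 0.0, 1.0]] [[0.0158, -0.9829, 0.1834, 0.2667], [-0.9999, -0.015, 0.006, -0.1234], [-0.0031, -0.1835, -0.983, 1.398], [0.0, 0.0, 0.0, 1.0]]
cap [([247.0, 256.0], 0.8), ([266.0, 321.0], 0.52), ([237.0, 310.0], 0.41)]
cap_mark [([246.0, 255.0], 0.71), ([237.0, 312.0], 0.58)]
lever_knob [([236.0, 361.0], 0.66), ([245.0, 288.0], 0.47)]
station [([250.0, 269.0], 0.82)]
beaker [([217.0, 201.0], 0.74)]
dropper_red [([218.0, 199.0], 0.54), ([234.0, 362.0], 0.41)]
timer [([274.0, 195.0], 0.7)]
```

```bash
python3 - <<'E'
import cv2,numpy as np
a=cv2.imread("pics/scene0.png");b=cv2.imread("pics/top0.png")
cv2.imwrite("pics/v1.png",np.vstack([cv2.resize(a[150:320,180:420],(800,566))])) 
cv2.imwrite("pics/v2.png",cv2.resize(b[180:310,170:400],(800,452),interpolation=cv2.INTER_CUBIC))
E
```

```text
(no output)
```

View pics/v1.png

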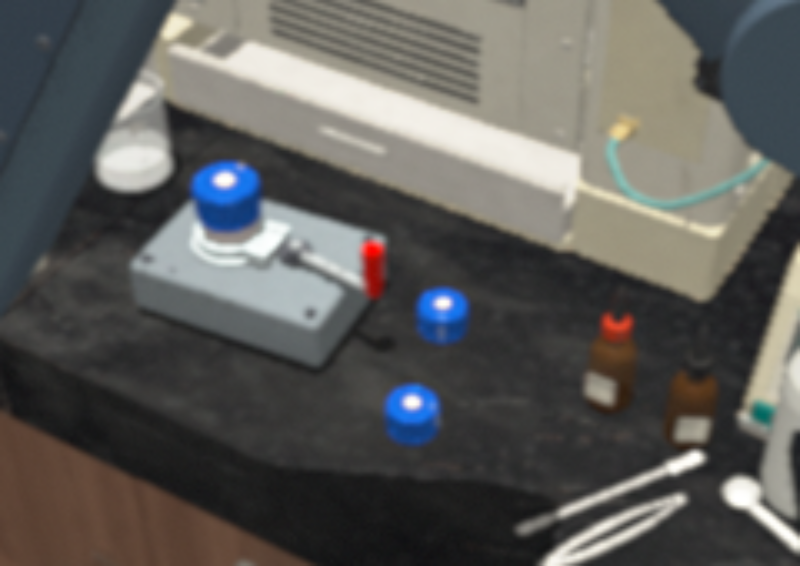

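View pics/v2.png

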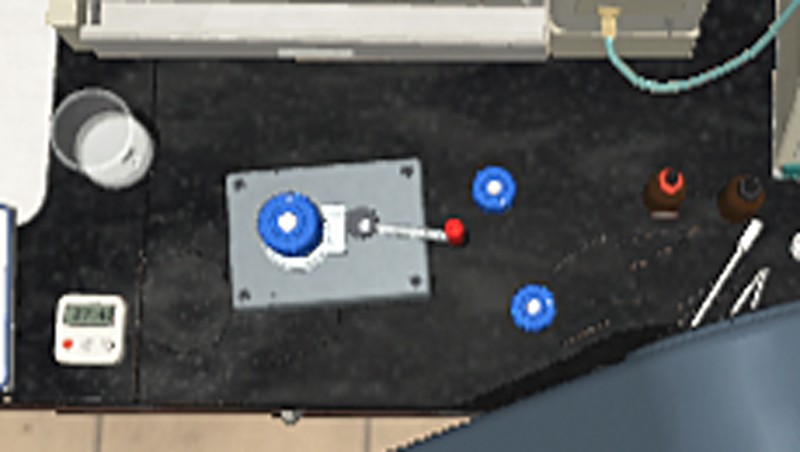

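The scene view shows the big cap on the grey station, with the red knob on its right and two smaller decoy caps further right. In the top view (v2) the cap is at (291,222), the knob at (454,231), and the station corners at (228,175), (419,159), (428,293) and (236,307).

```bash
cat > h.py <<'E'
from rig import robot,vision,job
import cv2,numpy as np
from scipy.spatial.transform import Rotation as R
def ray(d,u,v,z,T=None):
    T=d["cam_to_world"] if T is None else T
    r=T[:3,:3]@np.linalg.solve(d["K"],[u,v,1]);c=T[:3,3]
    return (c+r*(z-c[2])/r[2])[:2]
def toolT():
    o=robot.get_obs();T=np.eye(4);T[:3,:3]=R.from_quat(o["tool_rot"]).as_matrix();T[:3,3]=o["position"];return T
def rows_to(p,yaw=None):
    "shift/turn fractions to reach world p with tool pointing down, x axis yaw"
    T=toolT();s=T[:3,:3].T@(np.array(p)-T[:3,3])/0.3
    cur=np.arctan2(T[1,0],T[0,0])
    t=0 if yaw is None else -(((yaw-cur+np.pi)%(2*np.pi))-np.pi)/(2*np.pi)
    return np.round(s,4),round(t,4),np.degrees(cur)
E
python3 - <<'E'
from h import *
d=vision.camera("top")
f=lambda x,y,z:ray(d,170+(x+.5)/3.478-.5,180+(y+.5)/3.478-.5,z)
P=[f(x,y,.055) for x,y in[(228,175),(419,159),(428,293),(236,307)]]
print(np.round(P,4).tolist(),np.mean(P,0))
print([np.degrees(np.arctan2(*(a-b)[::-1])) for a,b in((P[0],P[1]),(P[3],P[2]),(P[0],P[3]),(P[1],P[2]))], [np.linalg.norm(P[0]-P[1]),np.linalg.norm(P[0]-P[3])])
print("cap",f(291,222,.12),"knob",f(454,231,.11))
d2=vision.camera("scene");g=lambda x,y,z:ray(d2,180+x*.3,150+y*.3,z)
print("cap",g(224,180,.12),"knob",g(374,245,.113))
for c,dd in(("top",d),("scene",d2)):
  for l,z in(("cap",.105),("lever_knob",.095)):
    for r in vision.outline_of(c,l)[:2]:
      m=np.argwhere(r["mask"]).mean(0);print(c,l,r["conf"],r["mask"].sum(),m,ray(dd,m[1],m[0],z))
E
```

```text
[[0.5512, 0.1394], [0.5685, -0.0316], [0.4473, -0.0428], [0.4322, 0.1264]] [0.49981295 0.04788375]
[np.float64(95.77490464175656), np.float64(95.08766864377742), np.float64(6.234187562901233), np.float64(5.287570012200217)] [np.float64(0.1718824451395662), np.float64(0.11969949956293886)]
cap [0.49749148 0.07118671] knob [ 0.49360929 -0.06692304]
cap [0.4965633  0.07340397] knob [ 0.49790645 -0.06808846]
top cap 0.68 117 [267.84615385 322.8974359 ] [ 0.43015724 -0.1353235 ]
top cap 0.53 277 [243.87364621 252.79422383] [0.49896249 0.07496748]
top lever_knob 0.61 150 [244.70666667 284.28      ] [ 0.49965826 -0.01834873]
top lever_knob 0.21 53 [268.20754717 458.77358491] [ 0.43657339 -0.53955214]
scene cap 0.81 372 [208.97849462 247.97849462] [0.49496027 0.07128678]
scene cap 0.79 252 [274.80555556 303.51190476] [ 0.36545822 -0.18345248]
scene lever_knob 0.46 227 [229.10132159 281.54185022] [ 0.4823045  -0.04478564]
```

```bash
python3 - <<'E'
from h import *
print(rows_to([.495,-.0675,.20],np.radians(84.6)))
E
```

```text
(array([ 1.3759, -1.1453,  0.1018]), np.float64(-0.1613), np.float64(26.516511561910086))
```

```bash
python3 -m handwheel '[[0.8,-0.67,0,-0.16],[0.8,-0.67,0,-0.16],[0.8,-0.67,0,-0.16],[0.8,-0.67,0,-0.16],[0.8,-0.67,0,-0.16],[0.8,-0.67,0,-0.16],[0.8,-0.67,0,-0.16],[0.8,-0.67,0,-0.16],[0.8,-0.67,0,-0.16]]' 60; python3 - <<'E'
from h import *
print(rows_to([.495,-.0675,.20],np.radians(84.6)))
E
```

```text
time: 1.85
position: [0.4046, -0.2674, 0.2306]
tool_rot: [0.74, 0.673, 0.001, -0.001]
ft_force: [-0.6, 0.7, 0.3]
grip_width: 0.0528
grip_force: 0.0
(array([0.6914, 0.2374, 0.1037]), np.float64(0.0), np.float64(84.61097749842043))
```

```bash
python3 -m handwheel '[[0.69,0.237,0.1,0],[0.69,0.237,0.1,0],[0.69,0.237,0.1,0],[0.69,0.237,0.1,0],[0.69,0.237,0.1,0],[0.69,0.237,0.1,0],[0.69,0.237,0.1,0],[0.69,0.237,0.1,0]]'; cat >> h.py <<'E'
def wrist(name):
    T=toolT();d=vision.camera("wrist");cv2.imwrite(f"pics/{name}.png",d["frame"][:,:,::-1]);return d,T@d["hand_eye"]
E
python3 - <<'E'
from h import *
d,T=wrist("w1")
np.savez("w1",K=d["K"],T=T)
print(toolT()[:3,3])
m=cv2.inRange(cv2.cvtColor(d["frame"],cv2.COLOR_RGB2HSV),(0,150,80),(6,255,255))
n,l,s,c=cv2.connectedComponentsWithStats(m)
for i in range(1,n):
  if s[i,4]>100: print(s[i],c[i],ray(d,*c[i],.113,T))
E
```

```text
time: 2.52
position: [0.4965, -0.0738, 0.2005]
tool_rot: [0.742, 0.67, -0.0, 0.0]
ft_force: [-0.3, -0.4, 0.2]
grip_width: 0.0523
grip_force: 0.0
[ 0.49623656 -0.07457636  0.20063001]
[311 216  23  32 303] [322.38943894 230.84158416] [ 0.49637108 -0.06035724]
```

View pics/w1.png

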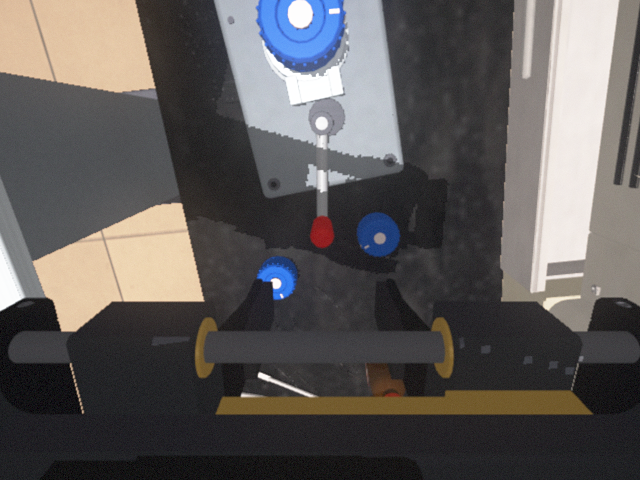

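```bash
python3 - <<'E'
from h import *
z=np.load("w1.npz");T=z["T"];d={"K":z["K"]}
print(T[:3,3])
for u,v,h in[(322.4,220,.113),(322.4,231,.10),(321,122,.08),(300,14,.1195)]: print(ray(d,u,v,h,T))
print(rows_to([.495,-.0675,.095],np.radians(84.6)))
E
```

```text
[0.50474787 0.00955787 0.35393506]
[ 0.49719652 -0.05236777]
[ 0.49591433 -0.06425468]
[0.50278115 0.01403631]
[0.49702019 0.07419419]
(array([ 0.0233, -0.0067,  0.3521]), np.float64(-0.0014), np.float64(84.08370883515362))
```

The wrist view shows the knob at (322,231), pivot at (321,122), cap centre at (300,14) with its mark to the right. All are consistent with the top view. I'll descend straddling the knob.

```bash
python3 -m handwheel '[[0.025,-0.003,0.1,0],[0.025,-0.003,0.2,0],[0.025,-0.003,0.3,0],[0.025,-0.003,0.35,0],[0.025,-0.003,0.35,0],[0.025,-0.003,0.35,0]]' && python3 -m handwheel '[[0,0,0,0],[0,0,0,0],[0,0,0,0],[0,0,0,0]]' 28 15
```

```text
time: 3.07
position: [0.4955, -0.0676, 0.0953]
tool_rot: [0.743, 0.669, -0.0, -0.001]
ft_force: [0.2, -0.6, 0.2]
grip_width: 0.0519
grip_force: 0.0
time: 3.4
position: [0.4966, -0.0664, 0.0967]
tool_rot: [0.743, 0.67, 0.001, 0.001]
ft_force: [0.7, 1.2, -0.3]
grip_width: 0.0329
grip_force: 0.0
```

```bash
python3 -m handwheel '[[0,0,0,0],[0.001,0.023,0,-0.014],[0.004,0.046,0,-0.028],[0.009,0.069,0,-0.042],[0.016,0.091,0,-0.056],[0.025,0.113,0,-0.069],[0.036,0.133,0,-0.083],[0.048,0.153,0,-0.097],[0.062,0.171,0,-0.111],[0.078,0.189,0,-0.125],[0.095,0.204,0,-0.139],[0.114,0.218,0,-0.153],[0.133,0.231,0,-0.167],[0.133,0.231,0,-0.167]]' 28 20
```

```text
time: 4.57
position: [0.5682, -0.0332, 0.0957]
tool_rot: [0.305, 0.952, -0.001, -0.001]
ft_force: [0.6, -0.9, 0.1]
grip_width: 0.0245
grip_force: 0.4
```

```bash
python3 -m handwheel '[[0.001,0.01,0,0],[0.002,0.02,0,0],[0.002,0.02,0,0]]'; python3 -m handwheel '[[0.001,0.01,0,0],[0.001,0.01,0,0]]'
```

```text
time: 4.82
position: [0.5717, -0.0293, 0.0957]
tool_rot: [0.307, 0.952, -0.001, 0.0]
ft_force: [-2.4, -6.0, 0.8]
grip_width: 0.0244
grip_force: 3.1
time: 4.98
position: [0.5718, -0.0289, 0.0956]
tool_rot: [0.306, 0.952, -0.004, -0.001]
ft_force: [-5.8, -13.4, 2.3]
grip_width: 0.0246
grip_force: 7.2
```

```bash
python3 -m handwheel '[[-0.001,-0.016,0,0],[-0.001,-0.02,0,0],[-0.001,-0.02,0,0]]' && python3 -m handwheel '[[0,0,0,0],[0,0,0,0],[0,0,-0.1,0],[0,0,-0.2,0],[0,0,-0.3,0],[0,0,-0.35,0],[0,0,-0.35,0]]' 100; python3 - <<'E'
from h import *
print(rows_to([.497,.0735,.20],np.radians(98)))
E
```

```text
time: 5.23
position: [0.5705, -0.0305, 0.0956]
tool_rot: [0.308, 0.951, 0.001, 0.0]
ft_force: [0.2, 0.2, 0.7]
grip_width: 0.0243
grip_force: 0.0
time: 5.82
position: [0.5731, -0.0307, 0.2047]
tool_rot: [0.307, 0.952, 0.001, 0.005]
ft_force: [0.7, 0.4, 0.5]
grip_width: 0.0628
grip_force: 0.0
(array([0.4087, 0.1338, 0.0126]), np.float64(0.1285), np.float64(144.26534395606134))
```

```bash
python3 -m handwheel '[[0.409,0.134,0,0.128],[0.409,0.134,0,0.128],[0.409,0.134,0,0.128],[0.409,0.134,0,0.128],[0.409,0.134,0,0.128],[0.409,0.134,0,0.128],[0.409,0.134,0,0.128],[0.409,0.134,0,0.128],[0.409,0.134,0,0.128],[0.409,0.134,0,0.128]]' 100; python3 - <<'E'
from h import *
d,T=wrist("w2");t=vision.camera("top");s=vision.camera("scene")
cv2.imwrite("pics/t2.png",t["frame"][:,:,::-1]);cv2.imwrite("pics/s2.png",s["frame"][:,:,::-1])
np.savez("w2",K=d["K"],T=T)
a=d["frame"][:300,:,::-1];b=cv2.resize(s["frame"][180:260,200:340,::-1],(490,280),interpolation=cv2.INTER_CUBIC)
o=np.zeros((585,640,3),np.uint8);o[:300]=a;o[303:583,:490]=b;cv2.imwrite("pics/v3.png",o)
print(toolT()[:3,3])
E
```

```text
time: 6.65
position: [0.4937, 0.0738, 0.1999]
tool_rot: [0.654, 0.756, -0.0, -0.001]
ft_force: [-0.2, 0.3, -0.3]
grip_width: 0.0867
grip_force: 0.0
[0.49404621 0.07362179 0.20030849]
```

View pics/v3.png

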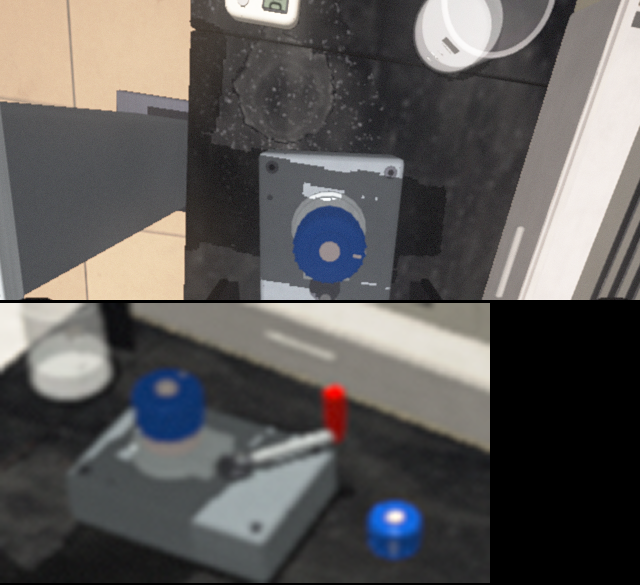

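The lever is closed and stays there, with the knob beside the station's far right corner. The cap button is at (330,251) in the wrist view.

```bash
python3 - <<'E'
from h import *
z=np.load("w2.npz");T=z["T"];d={"K":z["K"]}
for h in(.119,.121): print(ray(d,330,251,h,T),ray(d,357,256.5,h,T))
print(rows_to([.4973,.0735,.101],np.radians(98)))
E
```

```text
[0.49759645 0.0749626 ] [0.5173164  0.07364289]
[0.49746217 0.07565906] [0.51701389 0.07435061]
(array([-0.002 ,  0.0108,  0.331 ]), np.float64(0.0005), np.float64(98.1833631325007))
```

```bash
python3 -m handwheel '[[0,0.01,0.1,0],[0,0.01,0.2,0],[0,0.01,0.28,0],[0,0.01,0.33,0],[0,0.01,0.33,0],[0,0.01,0.33,0]]' 100 && python3 -m handwheel '[[0,0,0,0],[0,0,0,0],[0,0,0,0],[0,0,0,0],[0,0,0,0],[0,0,0,0],[0,0,0,0]]' 50 12
```

```text
time: 7.3
position: [0.4967, 0.074, 0.101]
tool_rot: [0.655, 0.756, -0.001, -0.001]
ft_force: [-0.3, 0.6, -0.6]
grip_width: 0.0873
grip_force: 0.0
time: 7.88
position: [0.4973, 0.0741, 0.1019]
tool_rot: [0.655, 0.756, 0.0, 0.0]
ft_force: [-0.5, 0.2, 1.4]
grip_width: 0.0539
grip_force: 12.0
```

```bash
python3 -m handwheel '[[0,0,0.003,0],[0,0,0.007,0],[0,0,0.007,0]]' 50 25; python3 -c "
from h import *
o=robot.get_obs();print(o['moment'],o['ft_force'],o['position'])"
```

```text
time: 8.13
position: [0.4974, 0.0741, 0.1013]
tool_rot: [0.655, 0.756, 0.0, 0.001]
ft_force: [-2.9, -1.0, 16.5]
grip_width: 0.0537
grip_force: 25.0
[-0.00710732  0.5383538   0.0148771 ] [-2.88768212 -0.98621531 16.5117729 ] [0.49736783 0.07410777 0.10133296]
```

```bash
python3 -m handwheel '[[0,0,-0.0035,0],[0,0,-0.004,-0.01],[0,0,-0.0045,-0.02],[0,0,-0.0049,-0.028],[0,0,-0.0049,-0.028]]'; python3 -c "
from h import *
o=robot.get_obs();print(o['moment'],rows_to(o['position'])[2])"
```

```text
time: 8.55
position: [0.4977, 0.0741, 0.1019]
tool_rot: [0.585, 0.811, 0.001, 0.001]
ft_force: [-1.3, 0.8, 7.2]
grip_width: 0.0537
grip_force: 25.0
[0.03238214 0.02877366 0.13344124] 108.34476504448226
```

```bash
python3 -m handwheel '[[0,0,-0.0006,-0.014],[0,0,-0.0012,-0.028],[0,0,-0.0012,-0.028]]'; python3 -m handwheel '[[0,0,-0.0006,-0.014],[0,0,-0.0010,-0.022],[0,0,-0.001,-0.022]]'; python3 -c "
from h import *
o=robot.get_obs();print(o['moment'],rows_to(o['position'])[2])"
```

```text
time: 8.8
position: [0.4977, 0.0741, 0.1022]
tool_rot: [0.511, 0.859, 0.0, 0.001]
ft_force: [-0.1, -0.7, 7.6]
grip_width: 0.0535
grip_force: 25.0
time: 9.05
position: [0.4977, 0.0741, 0.1025]
tool_rot: [0.451, 0.892, 0.0, 0.001]
ft_force: [-1.8, 0.9, 8.3]
grip_width: 0.0541
grip_force: 25.0
[0.08881412 0.01601408 0.07914343] 126.34510973462525
```

```bash
python3 -m handwheel '[[0,0,-0.0008,-0.01],[0,0,-0.0010,-0.017],[0,0,-0.001,-0.017]]'; python3 -m handwheel '[[0,0,-0.0004,-0.01],[0,0,-0.0007,-0.017],[0,0,-0.0007,-0.017]]'; python3 -c "
from h import *
o=robot.get_obs();print(o['moment'],rows_to(o['position'])[2])"
```

```text
time: 9.3
position: [0.4977, 0.0741, 0.1028]
tool_rot: [0.403, 0.915, 0.0, 0.001]
ft_force: [-0.6, -0.4, 6.7]
grip_width: 0.0538
grip_force: 25.0
time: 9.55
position: [0.4977, 0.0741, 0.103]
tool_rot: [0.354, 0.935, 0.0, 0.001]
ft_force: [-0.0, -0.0, 7.2]
grip_width: 0.054
grip_force: 25.0
[0.09329627 0.06184663 0.07829337] 138.571205985485
```

```bash
python3 -m handwheel '[[0,0,-0.0004,-0.01],[0,0,-0.0007,-0.017],[0,0,-0.0007,-0.017]]'; python3 -c "
from h import *
o=robot.get_obs();print(o['moment'],rows_to(o['position'])[2])"
```

```text
time: 9.8
position: [0.4977, 0.0742, 0.1033]
tool_rot: [0.303, 0.953, 0.0, 0.001]
ft_force: [-0.5, 0.2, 6.5]
grip_width: 0.0541
grip_force: 25.0
[ 0.17436441 -0.00538807  0.06719663] 144.6873200562589
```

```bash
python3 -m handwheel '[[0,0,-0.0004,-0.01],[0,0,-0.0007,-0.017],[0,0,-0.0007,-0.017]]'; python3 -m handwheel '[[0,0,-0.0004,-0.01],[0,0,-0.0007,-0.017],[0,0,-0.0007,-0.017]]'; python3 -c "
from h import *
o=robot.get_obs();print(o['moment'],rows_to(o['position'])[2])"
```

```text
time: 10.05
position: [0.4977, 0.0741, 0.1035]
tool_rot: [0.252, 0.968, 0.0, 0.001]
ft_force: [-0.8, 0.4, 7.6]
grip_width: 0.0539
grip_force: 25.0
time: 10.3
position: [0.4977, 0.0741, 0.1038]
tool_rot: [0.2, 0.98, 0.0, 0.001]
ft_force: [-0.7, -0.4, 7.8]
grip_width: 0.0535
grip_force: 25.0
[0.12368827 0.08587909 0.06309891] 156.92734938635633
```

```bash
python3 -m handwheel '[[0,0,-0.0004,-0.01],[0,0,-0.0007,-0.017],[0,0,-0.0007,-0.017]]'; python3 -c "
from h import *
o=robot.get_obs();print(o['moment'],rows_to(o['position'])[2])"
```

```text
time: 10.55
position: [0.4983, 0.0743, 0.1036]
tool_rot: [0.148, 0.989, 0.0, 0.001]
ft_force: [1.0, 0.4, 4.8]
grip_width: 0.0537
grip_force: 25.0
[ 0.3947684  -0.26709454  0.01985421] 162.97086747890197
```

```bash
python3 -m handwheel '[[0,0,0.002,0],[0,0,0.004,0],[0,0,0.004,0]]'; python3 -c "
from h import *
o=robot.get_obs();print(o['moment'],rows_to(o['position'])[2])"
```

```text
time: 10.8
position: [0.4985, 0.0742, 0.1032]
tool_rot: [0.149, 0.989, 0.0, 0.002]
ft_force: [-0.6, 2.2, 12.1]
grip_width: 0.0536
grip_force: 25.0
[0.52041387 0.01196969 0.09571139] 162.87953406688737
```

```bash
python3 -m handwheel '[[0,0,-0.002,-0.004],[0,0,-0.002,-0.008],[0,0,-0.002,-0.011],[0,0,-0.002,-0.011]]'; python3 -c "
from h import *
o=robot.get_obs();print(o['moment'],rows_to(o['position'])[2])"
```

```text
time: 11.13
position: [0.4969, 0.0739, 0.102]
tool_rot: [0.114, 0.993, -0.0, -0.0]
ft_force: [0.6, 0.2, -0.7]
grip_width: 0.0535
grip_force: 25.0
[-0.06089546 -0.26181711  0.03248109] 166.91759247455752
```

Pressure vanished and z dropped, so this is the gap. I'll stop turning and follow down.

```bash
python3 -m handwheel '[[0,0,0.004,0],[0,0,0.008,0],[0,0,0.008,0]]'; python3 -c "
from h import *
o=robot.get_obs();print(o['moment'],rows_to(o['position'])[2])"
```

```text
time: 11.38
position: [0.4963, 0.0741, 0.0993]
tool_rot: [0.114, 0.993, -0.0, -0.001]
ft_force: [-0.2, 0.5, -1.5]
grip_width: 0.0537
grip_force: 25.0
[ 0.10382868 -0.14625372  0.04221565] 166.8823177767502
```

```bash
python3 -m handwheel '[[0,0,0.003,0],[0,0,0.006,0],[0,0,0.006,0]]'; python3 -c "
from h import *
o=robot.get_obs();print(o['moment'],rows_to(o['position'])[2])"
```

```text
time: 11.63
position: [0.4968, 0.0741, 0.0981]
tool_rot: [0.114, 0.993, -0.0, -0.0]
ft_force: [-0.5, 0.4, 0.5]
grip_width: 0.0539
grip_force: 25.0
[ 0.05592083  0.01645057 -0.00276863] 166.91013017621577
```

```bash
python3 -m handwheel '[[0,0,0.002,0],[0,0,0.003,0],[0,0,0.003,0]]'; python3 -m handwheel '[[0,0,0.002,0],[0,0,0.002,0]]'; python3 -c "
from h import *
o=robot.get_obs();print(o['moment'],rows_to(o['position'])[2])"
```

```text
time: 11.88
position: [0.4968, 0.0741, 0.0978]
tool_rot: [0.114, 0.993, -0.0, -0.0]
ft_force: [-2.7, 0.9, 6.2]
grip_width: 0.0536
grip_force: 25.0
time: 12.05
position: [0.4968, 0.0741, 0.0977]
tool_rot: [0.114, 0.993, -0.0, -0.0]
ft_force: [-2.8, -0.7, 9.5]
grip_width: 0.0537
grip_force: 25.0
[ 0.09336077  0.33689103 -0.04263878] 166.9251940384851
```

```bash
python3 -m handwheel '[[0,0,-0.003,0],[0,0,-0.003,0],[0,0,-0.003,0],[0,0,-0.003,0],[0,0,-0.003,0],[0,0,-0.003,0],[0,0,-0.003,0],[0,0,-0.003,0],[0,0,-0.003,0],[0,0,-0.003,0],[0,0,-0.003,0],[0,0,-0.003,0]]'; python3 -m handwheel '[[0,0,0.0007,0.009],[0,0,0.0014,0.019],[0,0,0.0021,0.028],[0,0,0.0021,0.028]]';python3 -c "
from h import *
o=robot.get_obs();print(o['moment'],rows_to(o['position'])[2])"
```

```text
time: 13.05
position: [0.497, 0.0741, 0.0978]
tool_rot: [0.114, 0.993, 0.0, -0.0]
ft_force: [-2.5, -0.9, 5.9]
grip_width: 0.0537
grip_force: 25.0
time: 13.38
position: [0.4982, 0.0739, 0.0975]
tool_rot: [0.202, 0.979, 0.0, 0.001]
ft_force: [-1.0, -0.6, 5.9]
grip_width: 0.0537
grip_force: 25.0
[-0.00708901  0.01746684 -0.09861548] 156.71272480944057
```

```bash
python3 -m handwheel '[[0,0,0.001,0.014],[0,0,0.002,0.028],[0,0,0.002,0.028]]'; python3 -m handwheel '[[0,0,0.001,0.014],[0,0,0.002,0.028],[0,0,0.002,0.028]]';python3 -c "
from h import *
o=robot.get_obs();print(o['moment'],rows_to(o['position'])[2])"
```

```text
time: 13.63
position: [0.4986, 0.0737, 0.0969]
tool_rot: [0.288, 0.958, 0.0, 0.002]
ft_force: [-1.1, -0.2, 6.5]
grip_width: 0.0537
grip_force: 25.0
time: 13.88
position: [0.4986, 0.0737, 0.0963]
tool_rot: [0.371, 0.929, 0.0, 0.002]
ft_force: [0.2, -0.6, 5.4]
grip_width: 0.0535
grip_force: 25.0
[-0.01252505  0.01914684 -0.05246213] 136.4908773808291
```

Sinking at the thread pitch with low torque.

```bash
for i in 1; do python3 -m handwheel '[[0,0,0.001,0.014],[0,0,0.0021,0.028],[0,0,0.0021,0.028]]'; python3 -m handwheel '[[0,0,0.001,0.014],[0,0,0.0021,0.028],[0,0,0.0021,0.028]]'; python3 -m handwheel '[[0,0,0.001,0.014],[0,0,0.0021,0.028],[0,0,0.0021,0.028]]'; done;python3 -c "
from h import *
o=robot.get_obs();print(o['moment'],rows_to(o['position'])[2])"
```

```text
time: 14.13
position: [0.4986, 0.0737, 0.0956]
tool_rot: [0.451, 0.893, 0.001, 0.002]
ft_force: [0.4, 0.2, 5.1]
grip_width: 0.0535
grip_force: 25.0
time: 14.38
position: [0.4985, 0.0738, 0.095]
tool_rot: [0.528, 0.85, 0.001, 0.001]
ft_force: [-0.5, 0.9, 6.0]
grip_width: 0.0536
grip_force: 25.0
time: 14.63
position: [0.4985, 0.0738, 0.0943]
tool_rot: [0.6, 0.8, 0.001, 0.001]
ft_force: [0.5, -1.4, 5.4]
grip_width: 0.054
grip_force: 25.0
[-0.03607075 -0.07417121 -0.049812  ] 106.24497424757503
```

```bash
python3 -m handwheel '[[0,0,0.001,0.014],[0,0,0.0021,0.028],[0,0,0.0021,0.028]]'; python3 -m handwheel '[[0,0,0.0006,0.008],[0,0,0.0011,0.015],[0,0,0.0011,0.015]]';python3 -c "
from h import *
o=robot.get_obs();print(o['moment'],rows_to(o['position'])[2])"
```

```text
time: 14.88
position: [0.4985, 0.0739, 0.0936]
tool_rot: [0.668, 0.744, 0.001, 0.001]
ft_force: [-0.2, 0.4, 6.0]
grip_width: 0.0539
grip_force: 25.0
time: 15.13
position: [0.4986, 0.0739, 0.0934]
tool_rot: [0.702, 0.712, 0.001, 0.001]
ft_force: [0.0, -1.4, 5.2]
grip_width: 0.0538
grip_force: 25.0
[-0.12228053 -0.13978096 -0.057652  ] 90.87728041921592
```

```bash
python3 -m handwheel '[[0,0,0.0006,0.008],[0,0,0.0011,0.015],[0,0,0.0011,0.015]]';python3 -c "
from h import *
o=robot.get_obs();print(o['moment'],rows_to(o['position'])[2])"
```

```text
time: 15.38
position: [0.4985, 0.0738, 0.093]
tool_rot: [0.734, 0.679, 0.001, 0.001]
ft_force: [0.9, -0.2, 5.2]
grip_width: 0.054
grip_force: 25.0
[-0.21513518 -0.10109157 -0.01899262] 85.52267272860819
```

```bash
python3 -m handwheel '[[0,0,0.0006,0.008],[0,0,0.0011,0.015],[0,0,0.0011,0.015]]';python3 -c "
from h import *
o=robot.get_obs();print(o['moment'],rows_to(o['position'])[2])"
```

```text
time: 15.63
position: [0.4984, 0.0738, 0.0926]
tool_rot: [0.765, 0.644, 0.001, 0.001]
ft_force: [0.6, -0.4, 5.1]
grip_width: 0.0535
grip_force: 25.0
[-0.15047986 -0.07679275 -0.07235222] 80.136037113352
```

```bash
python3 -m handwheel '[[0,0,0.0004,0.005],[0,0,0.0008,0.01],[0,0,0.0008,0.01]]';python3 -c "
from h import *
o=robot.get_obs();print(o['moment'],rows_to(o['position'])[2])"
```

```text
time: 15.88
position: [0.4983, 0.0737, 0.0924]
tool_rot: [0.785, 0.62, 0.001, 0.001]
ft_force: [0.3, -1.2, 4.9]
grip_width: 0.0538
grip_force: 25.0
[-0.25893629 -0.0847622  -0.01686195] 76.58495266694501
```

```bash
python3 -m handwheel '[[0,0,0.0004,0.005],[0,0,0.0006,0.008],[0,0,0.0006,0.008]]';python3 -c "
from h import *
o=robot.get_obs();print(o['moment'],rows_to(o['position'])[2])"
```

```text
time: 16.13
position: [0.4982, 0.0736, 0.0923]
tool_rot: [0.8, 0.6, 0.001, 0.001]
ft_force: [-1.1, -1.2, 6.8]
grip_width: 0.0536
grip_force: 25.0
[-0.33959449  0.00092816  0.07655353] 73.77941365381653
```

```bash
python3 -m handwheel '[[0,0,0.0002,0.005],[0,0,0.0003,0.009],[0,0,0.0003,0.009],[0,0,0.0003,0.009]]';python3 -c "
from h import *
o=robot.get_obs();print(o['moment'],rows_to(o['position'])[2])"
```

```text
time: 16.47
position: [0.4978, 0.0736, 0.0922]
tool_rot: [0.816, 0.578, 0.0, 0.001]
ft_force: [-1.1, -1.5, 6.3]
grip_width: 0.0538
grip_force: 25.1
[-0.27485612  0.02181892  0.28975307] 70.62755537404418
```

```bash
python3 -m handwheel '[[0,0,0,0.003],[0,0,0,0.006],[0,0,0,0.006],[0,0,0,0.006]]';python3 -c "
from h import *
o=robot.get_obs();print(o['moment'],rows_to(o['position'])[2])
d,T=wrist('w3')
"
```

```text
time: 16.8
position: [0.4978, 0.0736, 0.0922]
tool_rot: [0.827, 0.563, 0.0, 0.001]
ft_force: [-0.5, -1.0, 6.9]
grip_width: 0.0539
grip_force: 25.1
[-0.29188222  0.04409414  0.36292444] 68.51175834125775
```

```bash
python3 -m handwheel '[[0,0,-0.001,-0.004],[0,0,-0.002,-0.006],[0,0,-0.002,-0.006]]' && python3 -m handwheel '[[0,0,0,0],[0,0,0,0],[0,0,0,0],[0,0,0,0],[0,0,-0.1,0],[0,0,-0.2,0],[0,0,-0.3,0],[0,0,-0.33,0],[0,0,-0.33,0],[0,0,-0.33,0]]' 100; python3 - <<'E'
from h import *
d,T=wrist("w4");s=vision.camera("scene");cv2.imwrite("pics/s4.png",s["frame"][:,:,::-1])
np.savez("w4",K=d["K"],T=T)
a=cv2.resize(d["frame"][140:300,200:480,::-1],(560,320));b=cv2.resize(s["frame"][190:250,210:320,::-1],(440,240),interpolation=cv2.INTER_CUBIC)
o=np.zeros((565,640,3),np.uint8);o[:320,:560]=a;o[323:563,:440]=b;cv2.imwrite("pics/v4.png",o)
E
```

```text
time: 17.1
position: [0.4976, 0.0738, 0.0923]
tool_rot: [0.817, 0.577, 0.0, 0.0]
ft_force: [-0.2, -2.7, 3.0]
grip_width: 0.054
grip_force: 25.0
time: 17.93
position: [0.4967, 0.0742, 0.1911]
tool_rot: [0.817, 0.577, 0.0, -0.0]
ft_force: [-0.2, -0.7, -0.7]
grip_width: 0.0865
grip_force: 0.0
```

View pics/v4.png

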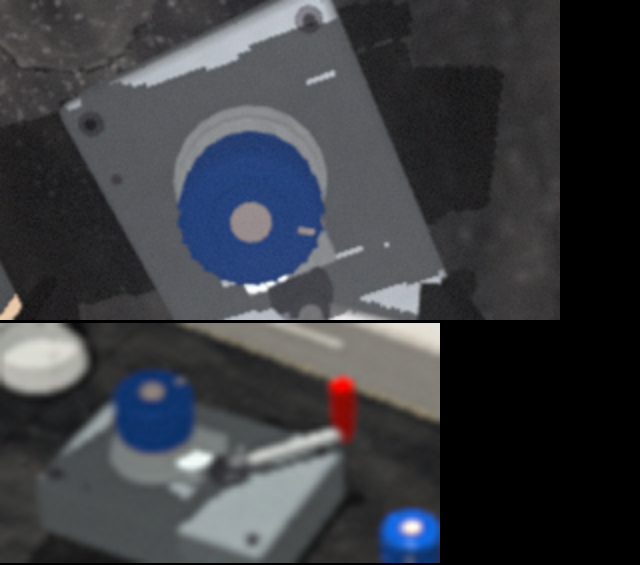

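Cap sits low with no neck visible, lever closed; mark moved with the gripper (little slip). I'll re-grip to confirm the stop.

```bash
python3 -m handwheel '[[0,0,0.1,0],[0,0,0.2,0],[0,0,0.3,0],[0,0,0.328,0],[0,0,0.328,0],[0,0,0.328,0]]' 100 && python3 -m handwheel '[[0,0,0,0],[0,0,0,0],[0,0,0,0],[0,0,0,0],[0,0,0,0],[0,0,0,0]]' 50 30; python3 -m handwheel '[[0,0,0.001,0],[0,0,0.0015,0.004],[0,0,0.0015,0.008],[0,0,0.0015,0.008]]';python3 -c "
from h import *
o=robot.get_obs();print(o['moment'],rows_to(o['position'])[2])"
```

```text
time: 18.53
position: [0.4966, 0.0741, 0.0922]
tool_rot: [0.817, 0.577, -0.001, -0.001]
ft_force: [-0.1, 0.6, 0.3]
grip_width: 0.0869
grip_force: 0.0
time: 19.03
position: [0.4973, 0.0741, 0.0934]
tool_rot: [0.817, 0.577, 0.0, 0.0]
ft_force: [0.0, 0.7, 0.1]
grip_width: 0.055
grip_force: 0.0
time: 19.37
position: [0.4975, 0.074, 0.0931]
tool_rot: [0.831, 0.557, 0.0, 0.001]
ft_force: [-0.9, 0.5, 6.0]
grip_width: 0.0538
grip_force: 30.1
[0.00226033 0.04105547 0.34764811] 67.62858181694921
```

```bash
python3 -m handwheel '[[0,0,0,0.003],[0,0,0.0003,0.006],[0,0,0.0003,0.006],[0,0,0.0003,0.006]]';python3 -c "
from h import *
o=robot.get_obs();print(o['moment'],rows_to(o['position'])[2],o['position'][2],o['ft_force'][2])"
```

```text
time: 19.7
position: [0.4975, 0.074, 0.0931]
tool_rot: [0.841, 0.541, 0.0, 0.001]
ft_force: [-0.6, 0.1, 6.3]
grip_width: 0.0538
grip_force: 30.2
[0.02690508 0.08736608 0.42976865] 65.53170589038754 0.09312564637016686 6.272668609657556
```

Torque saturates in proportion to the grip force (0.36 at 25 N, 0.43 at 30 N) with no further sinking. The pads are slipping, so the cap is at its hard stop. I'll release and retreat.

```bash
python3 -m handwheel '[[0,0,-0.0015,0],[0,0,-0.0015,0],[0,0,-0.0015,0],[0,0,-0.0015,0],[0,0,-0.0015,0],[0,0,-0.1,0],[0,0,-0.2,0],[0,0,-0.3,0],[0,0,-0.35,0],[0,0,-0.35,0],[0,0,-0.35,0]]' 100; python3 - <<'E'
from h import *
d,T=wrist("w5");s=vision.camera("scene")
a=cv2.resize(d["frame"][140:300,200:480,::-1],(560,320));b=cv2.resize(s["frame"][190:250,210:320,::-1],(440,240),interpolation=cv2.INTER_CUBIC)
o=np.zeros((565,640,3),np.uint8);o[:320,:560]=a;o[323:563,:440]=b;cv2.imwrite("pics/v5.png",o)
E
```

```text
time: 20.62
position: [0.4973, 0.0741, 0.1978]
tool_rot: [0.842, 0.54, 0.001, 0.001]
ft_force: [0.2, 0.6, -0.9]
grip_width: 0.0872
grip_force: 0.0
```

View pics/v5.png

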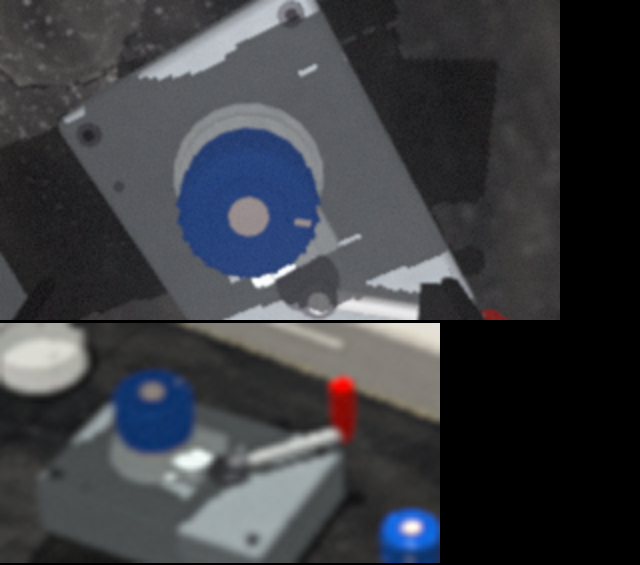

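The cap (button at (249,217) in the crop) sits low over the shoulder, the lever is closed, and the gripper is clear.

```bash
python3 -c "
from rig import job
print(job.hand_in())"
```

```text
the job is handed in; nothing more can be done
None
```

The job is handed in at about 21 s: the lever is closed at its stop, the cap was turned back until it dropped into the thread and then screwed home against its stop, and the gripper has let go and moved clear.

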